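# Fold the hex key and put it in its case

### The job

Fold the swung-out key of the orange folding hex key fully shut against its handle on the bench, and only then lay the folded tool flat in the pocket of the blue storage case and let go. Leave the aluminium reflector mirror where it is.

Things in the scene. Friction and masses are not known exactly. Their poses are not given: they have to be found in the camera images.
- keyset: Loose folding hex key, about 0.3 kg: orange handle, black strip on top, one dark steel key on an upright hinge. Folded: 120 (x) x 35 (y) x 32 (z) mm; origin at the centre of the underside of that folded shape, x along the handle, z up. Handle: x -60 to 60, y -17.5 to 8.5 mm, with a fork out to y 17.5 at the hinge end. Squeezing across its middle presses a nearly shut key home.
- key (a joint): Hinge (rad) at x 50, y 13 mm of the handle. The key is a bar 100 mm long from it, 9 wide, 10 high, its middle 14 mm above the underside. At value q it points along (-cos q, sin q) in the handle's x, y: 0 = folded (its stop) along the handle's +y side, 1.57 = square out to +y. Starts at 1.0 to 1.7. Light friction holds it; a push under 1 N folds it while the handle stays put.
- case: The storage case, fixed to the bench: a blue open tray with grey floor, 162 (x) x 108 (y) mm outside, wall tops 24 mm above the bench, so an open key does not fit. Its one pocket is 150 (x) x 96 (y) mm inside, with the floor 4 mm above the bench. Origin at the centre of its underside, on the bench; x along its length, z up.
- reflector: Curved aluminium reflector mirror, a loose shallow bowl 80 mm across and 26 mm high, standing mouth up beyond the work; origin at the centre of its underside. A bystander. A black fan rotor and a plain steel L-shaped hex key also lie about, and a grey slide magazine in its channel.
Mind the look-alikes: they are no part of the job. There is more than one size of the case; the one meant has the size given above.

How it is judged:
By the outcome, as a careful person would: the job done as asked, in the order asked, and still so for the second after the job is handed in, with the robot touching nothing.
It also fails if it takes over 54 s, if anything falls off the work surface, if the arm or the gripper's body presses on something with over 40 N, if the wrist force passes 120 N, or if a joint passes its speed limit or range.

### The arm

A 6-joint arm with a two-finger parallel gripper is mounted at the origin on the work surface. World frame = base frame: x ahead of the robot, y to its left, z up, the work surface at z = 0. Lengths are in m, angles in rad, forces in N, time in s.
With the tool pointing down it reaches from about 0.2 to 0.875 m from the base axis. Payload 3.4 kg.
Tool frame: the origin (TCP) lies between the finger pads; the fingertips stand 25 mm ahead of it and the grasp point (between the pads) lies 6 mm ahead of it (r.nose_length is the z of the fingertips in the tool frame, in m); z points along the fingers, y is the line along which they close (so a half turn about z gives the same grasp; the last joint's range is limited). The gripper opens to 94 mm and grips with 3 to 60 N. Pads are 16 mm wide; open, the fingers measure 119 mm over their backs; the gripper's body (75 mm by 177 mm) begins 78 mm behind the grasp point.
Start: joints at [-1.274, 0.276, 1.505, -0, 1.361, -0.121], TCP at [0.233, -0.526, 0.23] pointing down, gripper open.
Joint ranges: [-2.89, 2.89], [-0.75, 2.08], [0.22, 2.7], [-1.18, 4.32], [0.11, 2.71], [-2.7, 2.7]. Speed limits (rad/s): [2.57, 2.57, 3.14, 3.14, 3.14, 3.14].

### API

Orientations are given as a unit quaternion [w, x, y, z].
In Python, from plant import r, gripper_to, inverse_kinematics, vision, models, telemetry gives the robot as it stands. Calls block until the motion is done:
- r.move_to(position, orientation): joint-space move of the TCP to a pose.
- r.move_l(position, rot=None, vel=0.15, guard=None): straight line of the TCP; rot=None keeps the orientation; vel is the mean speed in m/s. With guard (N) it stops when the force on the tool has changed by that much, and returns True; else False.
- r.movej(angles): joint-space move.
- gripper_to(opening, f_grip=None): finger opening in m; f_grip is the grip in N (None keeps the last); returns when the fingers have stopped.
- r.hold(seconds).
- inverse_kinematics(position, orientation): joint angles nearest the present ones, or None.
- vision.snapshot(name): name is "side" or "top"; returns the picture (400x640x3 uint8, red, green, blue); there is no depth.
- vision.get_calibration(name): a dict with "fx", "fy", "cx", "cy" (pixels), "position" and "orientation" of the camera in the world. Camera axes: x right, y down, z forward; pixel columns grow to the right and rows downward; lengths in m; the calibration is good to about 2 mm. A picture is of the moment at which its call begins. get_calibration takes no time and is no camera call.
A pose or a line that the arm cannot do raises r.PlanningError and nothing moves.
- r.sign_off(): hands the job in; it is judged then, once.
Trained networks look in the newest picture that a camera, given by its name, has taken for a name from the list of things; names that differ only in an ending like _2 or _b are one class to them, and where a whole thing is asked for, a point or a joint stands for the part that bears it (a point fixed in the world has none). Each returns a list of dicts, best first, with "score" (0 to 1); they miss things now and then, are a little off and sometimes report something else, mostly with a low value. They report only what shows in the picture. A call takes as long as a camera call. They do not tell look-alikes from the thing itself.
- models.boxes_of(thing, camera): "at" ([x, y, z] in m, in world coordinates, good to about 4 mm: the middle of the surface that is visible of it).
- models.regions_of(thing, camera): "pixels" (400x640 bool, what is visible of it).
- models.mark_of(thing, camera): "at" ([x, y, z] in m, in world coordinates, good to about 4 mm: a listed point, or the origin of a listed thing).
Readings, each from a call of its own:
- telemetry.current_t(): time.
- telemetry.current_joints(): joint angles.
- telemetry.current_dq(): joint speeds.
- telemetry.current_joint_efforts(): joint torques, N m.
- telemetry.current_ee_pos(): TCP position.
- telemetry.current_tool_rot(): TCP orientation.
- telemetry.current_wrist_force(): force on the tool from outside, world axes, zero at the start.
- telemetry.current_torque(): the same for the moment, N m.
- telemetry.current_opening(): finger opening in m.
- telemetry.current_finger_force(): force on a finger pad.
Only numpy, scipy, OpenCV 4.12 (cv2) and the standard library are available. Lean on these libraries where they do the work, as an engineer would, in place of code of your own. Each camera call takes 0.05 s, during which the arm holds its last target. There are 200 camera calls.

## Working session

There is one attempt and no reset: what is moved stays moved. The work goes in short steps, each a Python script; the robot and the scene stay as the last script left them, time stands still between calls to the robot, and variables do not carry over. Pictures are saved under pics/ and viewed, at most 10 in all, crops included, and the job is handed in when it is done.

```bash
mkdir -p pics; ls; python3 - <<'E'
from plant import r, vision, models, telemetry
import cv2
for c in ("top","side"):
    im=vision.snapshot(c); cv2.imwrite(f"pics/{c}0.png",im[:,:,::-1])
    k=vision.get_calibration(c); print(c,{a:(b if isinstance(b,float) else list(b) if hasattr(b,'__len__') else b) for a,b in k.items()})
    for t in ("keyset","key","case","reflector"):
        print(t,[(round(d["score"],2),[round(float(v),3) for v in d["at"]]) for d in models.mark_of(t,c)][:5])
        print('  box',[(round(d["score"],2),[round(float(v),3) for v in d["at"]]) for d in models.boxes_of(t,c)][:5])
print(telemetry.current_t(), telemetry.current_tool_rot())
E
```

```text
pics
top {'fx': 363.75679048138835, 'fy': 363.75679048138835, 'cx': 318.09072956868204, 'cy': 207.85256678152993, 'position': [np.float64(0.43687919886050924), np.float64(-0.06612195662725462), np.float64(0.7695928298059352)], 'orientation': [np.float64(-0.05671998567007983), np.float64(0.7088605933273835), np.float64(-0.7014726912878937), np.float64(0.047281770593486684)]}
keyset [(0.97, [0.54, 0.146, 0.003])]
  box [(0.66, [0.555, 0.141, 0.033])]Traceback (most recent call last):
  File "<stdin>", line 7, in <module>
ValueError: it knows: case, keyset, reflector
```

```bash
python3 - <<'E'
from plant import r, vision, models, telemetry
import cv2
for c in ("top","side"):
    im=vision.snapshot(c); cv2.imwrite(f"pics/{c}0.png",im[:,:,::-1])
    k=vision.get_calibration(c); print(c,[float(v) for v in k["position"]],[float(v) for v in k["orientation"]],k["fx"],k["cx"],k["cy"])
    for t in ("keyset","case","reflector"):
        for f in (models.mark_of,models.boxes_of):
            print(t,[(round(d["score"],2),[round(float(v),3) for v in d["at"]]) for d in f(t,c)][:5])
    try: print([(round(d["score"],2),[round(float(v),3) for v in d["at"]]) for d in models.mark_of("key",c)])
    except Exception as e: print(e)
print(telemetry.current_t(), telemetry.current_tool_rot())
E
```

```text
top [0.43687919886050924, -0.06612195662725462, 0.7695928298059352] [-0.05671998567007983, 0.7088605933273835, -0.7014726912878937, 0.047281770593486684] 363.75679048138835 318.09072956868204 207.85256678152993
keyset [(0.67, [0.542, 0.146, 0.004])]
keyset [(0.87, [0.558, 0.14, 0.035])]
case [(0.9, [0.466, -0.138, 0.003]), (0.86, [0.344, 0.052, -0.0]), (0.73, [0.491, -0.312, 0.001])]
case [(0.84, [0.34, 0.053, 0.002]), (0.73, [0.492, -0.314, 0.005]), (0.64, [0.467, -0.134, 0.01])]
reflector [(0.73, [0.755, -0.027, -0.002])]
reflector [(0.63, [0.762, -0.026, 0.01])]
it knows: case, keyset, reflector
side [0.4075161829484846, 0.5401220363062673, 0.8182566962498441] [0.04484735761996585, -0.1054553484826401, 0.9404346289477601, -0.3200790412801199] 484.98312603855214 318.9482724636165 199.8833785557137
keyset [(0.57, [0.541, 0.145, -0.0])]
keyset [(0.57, [0.557, 0.152, 0.03])]
case [(0.88, [0.341, 0.052, 0.001]), (0.84, [0.461, -0.133, -0.003])]
case [(0.92, [0.465, -0.138, 0.004]), (0.74, [0.496, -0.307, 0.003]), (0.66, [0.34, 0.051, 0.005])]
reflector [(0.84, [0.755, -0.03, -0.003])]
reflector [(0.76, [0.76, -0.043, 0.013])]
it knows: case, keyset, reflector
0.85 [8.11805070e-05 9.78262900e-01 2.07368490e-01 2.55430483e-05]
```

View pics/top0.png

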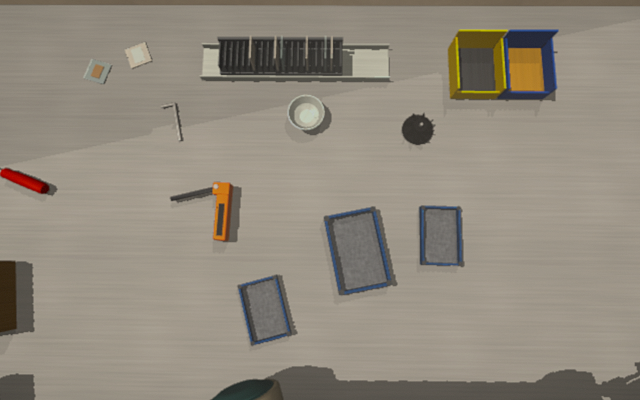

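View pics/side0.png

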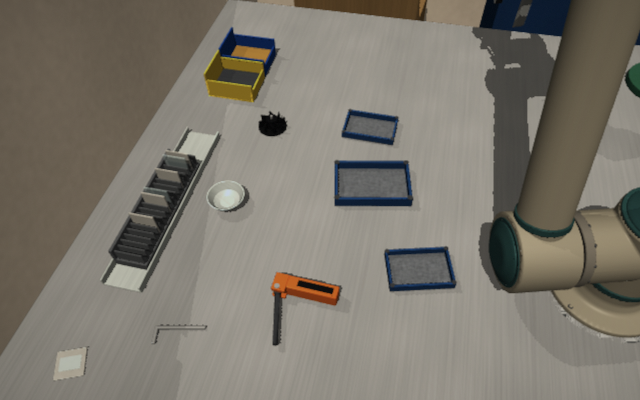

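Three blue trays are candidates in the top view: (266,310), (358,250) and (441,236). The keyset is at about (222,210) with its hinge at (218,187), and the key points left to (172,198). I'll fit box silhouettes to the masks to measure them.

```bash
cat > h.py <<'E'
import numpy as np, cv2
from scipy.spatial.transform import Rotation as R
from scipy.optimize import minimize
from plant import r, gripper_to, inverse_kinematics, vision, models, telemetry
def proj(P,c):
    k=vision.get_calibration(c); q=k["orientation"]
    M=R.from_quat([q[1],q[2],q[3],q[0]]).as_matrix()
    p=(np.asarray(P)-k["position"])@M
    return np.c_[k["fx"]*p[:,0]/p[:,2]+k["cx"],k["fy"]*p[:,1]/p[:,2]+k["cy"]]
def box(x0,x1,y0,y1,z0,z1): return np.array([[x,y,z] for x in (x0,x1) for y in (y0,y1) for z in (z0,z1)])
def place(P,x,y,a):
    return P@R.from_euler('z',a).as_matrix().T+[x,y,0]
def render(parts,c,S=4):
    m=np.zeros((400*S,640*S),np.uint8)
    for P in parts:
        h=cv2.convexHull(((proj(P,c)+.5)*S).astype(np.float32)).round().astype(np.int32)
        cv2.fillConvexPoly(m,h,1)
    return cv2.resize(m.astype(np.float32),(640,400),interpolation=cv2.INTER_AREA)
def keyparts(x,y,a,q):
    hd=[box(-.06,.06,-.0175,.0085,0,.032),box(.041,.06,-.0175,.0175,0,.032)]
    K=box(0,.1,-.0045,.0045,.009,.019)@R.from_euler('z',np.pi-q).as_matrix().T+[.05,.013,0]
    return [place(P,x,y,a) for P in hd+[K]]
def caseparts(x,y,a,L,W): return [place(box(-L/2,L/2,-W/2,W/2,0,.024),x,y,a)]
def fit(fn,p0,masks,step):
    def cost(p):
        e=0
        for c,m in masks.items():
            w=render(fn(*p),c); e+=1-np.minimum(w,m).sum()/np.maximum(w,m).sum()
        return e
    p0=np.array(p0,float); 
    for s in (1,.4):
        S=np.vstack([p0]+[p0+s*np.eye(len(p0))[i]*step[i] for i in range(len(p0))])
        o=minimize(cost,p0,method='Nelder-Mead',options=dict(initial_simplex=S,maxfev=300)); p0=o.x
    return p0,o.fun
def masks_of(thing,near):
    out={}
    for c in ("top","side"):
        vision.snapshot(c); u=proj([near],c)[0]
        best=None
        for d in models.regions_of(thing,c):
            ys,xs=np.nonzero(d["pixels"]); e=np.hypot(xs.mean()-u[0],ys.mean()-u[1])
            if e<25 and (best is None or d["score"]>best[0]): best=(d["score"],d["pixels"].astype(np.float32))
        if best: out[c]=best[1]
    return out
E
python3 - <<'E'
from h import *
m=masks_of("keyset",[.557,.15,.02])
print(list(m),[v.sum() for v in m.values()])
p,f=fit(keyparts,[.54,.146,0.05,1.4],m,[.01,.01,.1,.2]); print("keyset",p.round(4),f)
for n in ([.34,.052,.01],[.465,-.137,.01],[.492,-.312,.01]):
    mm=masks_of("case",n)
    pc,f=fit(caseparts,[n[0],n[1],.1,.14,.09],mm,[.01,.01,.1,.02,.02]); print("case",list(mm),pc.round(4),f)
im=vision.snapshot("top")[:,:,::-1].copy(); s=vision.snapshot("side")[:,:,::-1].copy()
for c,I in (("top",im),("side",s)):
    I[cv2.morphologyEx((render(keyparts(*p),c)>.5).astype(np.uint8),cv2.MORPH_GRADIENT,np.ones((2,2)))>0]=(0,255,0)
A=cv2.resize(im[160:330,160:400],None,fx=3.3,fy=3.3,interpolation=0); cv2.imwrite("pics/c1.png",A)
B=cv2.resize(s[250:360,240:360],None,fx=5,fy=5,interpolation=0); cv2.imwrite("pics/c2.png",B)
print(telemetry.current_t())
E
```

```text
['top', 'side'] [np.float32(1250.0), np.float32(1544.0)]
keyset [ 0.5402  0.1486 -0.023   1.3026] 0.21320760250091553
case ['top', 'side'] [0.3422 0.0529 0.2811 0.1193 0.0776] 0.1048237681388855
case ['top', 'side'] [ 0.4633 -0.136   0.2099  0.1621  0.108 ] 0.03853714466094971
case ['top', 'side'] [ 0.4951 -0.3082 -0.0212  0.1194  0.0772] 0.10549181699752808
1.75
```

View pics/c1.png

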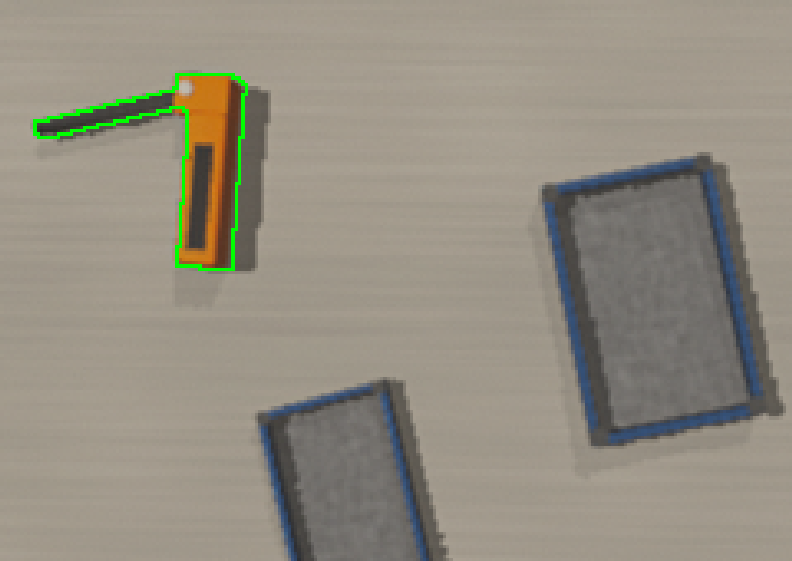

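View pics/c2.png

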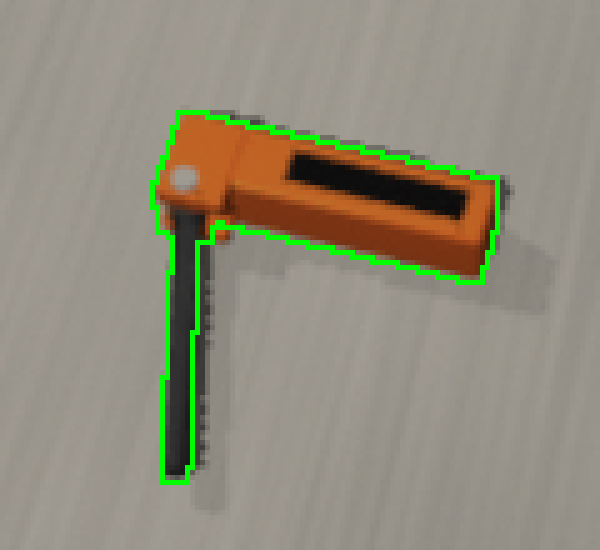

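The trays at (266,310) and (441,236) measure about 119x77 mm. The one at (358,250) measures 162x108 mm, so it is the case meant; the crop and the silhouette fit both confirm it. The keyset outline also fits well. Folding now.

```bash
cat >> h.py <<'E'
K0=np.array([.5402,.1486,-.023,1.3026]); C0=np.array([.4633,-.136,.2099])
def down(a):   # tool down, tool x along heading a; nearest wrist choice of the half-turn pair
    best=None
    for b in (a,a+np.pi):
        q=(R.from_euler('z',b)*R.from_euler('x',np.pi)).as_quat(); q=[q[3],q[0],q[1],q[2]]
        j=inverse_kinematics([.5,.1,.15],q)
        if j is not None and (best is None or abs(j[5])<best[0]): best=(abs(j[5]),q)
    return best[1]
def loc(k,x,y,z): return place(np.array([[x,y,z]]),k[0],k[1],k[2])[0]
E
python3 - <<'E'
from h import *
o=down(K0[2]); gripper_to(0.0,20)
rho=.075
def fp(q,gap=0):
    d=.0045+.008*abs(np.sin(q))+.0125*abs(np.cos(q))+gap
    return .05-rho*np.cos(q)+d*np.sin(q), .013+rho*np.sin(q)+d*np.cos(q)
q0=K0[3]; s=fp(q0,.02)
r.move_to(loc(K0,*s,.12),o); print(r.move_l(loc(K0,*s,.029),guard=8,vel=.12))
for q in np.linspace(q0,.06,7):
    h=r.move_l(loc(K0,*fp(q),.029),vel=.08,guard=10)
    print(round(q,2),h,np.round(telemetry.current_wrist_force(),2))
    if h: break
p=telemetry.current_ee_pos(); r.move_l(loc(K0,.05-rho,.075,.029),vel=.1); r.move_l(loc(K0,.05-rho,.075,.13),vel=.2)
r.move_to(list(loc(K0,-.25,.2,.25)),o)
for c in ("top","side"):
    I=vision.snapshot(c)[:,:,::-1]; cv2.imwrite(f"pics/f_{c}.png",I)
m=masks_of("keyset",[.54,.15,.02])
p,f=fit(keyparts,[*K0[:3],.1],m,[.008,.008,.1,.1]); print(list(m),p.round(4),f,telemetry.current_t())
t=cv2.imread("pics/f_top.png")[150:270,150:290]; s=cv2.imread("pics/f_side.png")[250:370,230:370]
cv2.imwrite("pics/f.png",cv2.resize(np.hstack([t,s]),None,fx=2.8,fy=2.8,interpolation=0))
E
```

```text
False
1.3 False [ 0.32 -0.45 -0.44]
1.1 False [ 0.44  0.86 -0.51]
0.89 False [ 0.05  0.05 -0.93]
0.68 False [ 0.33  0.59 -0.21]
0.47 False [-0.29 -0.58  0.09]
0.27 False [-0.14 -0.99 -0.38]
0.06 False [-0.46 -0.12 -0.04]
['top', 'side'] [ 0.5398  0.1487 -0.0279  0.0366] 0.1054491400718689 12.175
```

View pics/f.png

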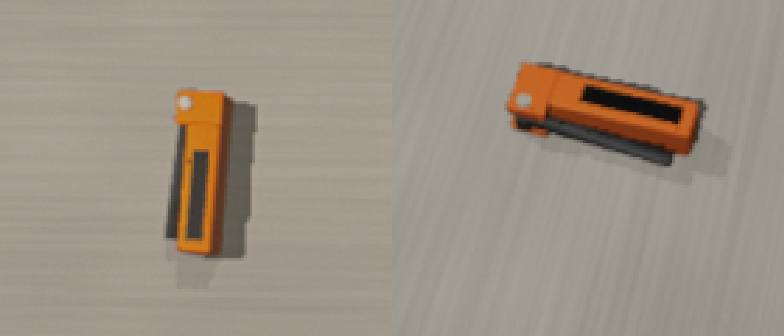

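The handle hasn't moved and the key is nearly shut (q≈0.05). Next I'll squeeze across the middle.

```bash
python3 - <<'E'
from h import *
K=[.5400,.1487,-.0265]; o=down(K[2])
gripper_to(.07); r.move_to(loc(K,0,0,.13),o); print(r.move_l(loc(K,0,0,.028),vel=.12,guard=8))
gripper_to(.02,30); r.hold(.4)
print(telemetry.current_opening(),telemetry.current_finger_force(),np.round(telemetry.current_wrist_force(),2),telemetry.current_ee_pos(),telemetry.current_t())
E
```

```text
False
0.03421096702987828 30.001631677150726 [-1.46 -5.24  4.28] [0.54008729 0.14815413 0.02820401] 16.6667
```

The opening is 34 mm against a 35 mm folded width, so the key is home. Now I'll lift it and place it in the case.

```bash
python3 - <<'E'
from h import *
C=C0; r.move_l(loc([.54,.1487,0],0,0,.13),vel=.15)
print(telemetry.current_opening(),np.round(telemetry.current_wrist_force(),2))
o=down(C[2])
r.move_to(loc(C,0,0,.13),o); r.hold(.2)
I=vision.snapshot("top")[:,:,::-1]; J=vision.snapshot("side")[:,:,::-1]
cv2.imwrite("pics/l.png",np.hstack([cv2.resize(I[170:330,270:440],(390,367)),cv2.resize(J[120:240,300:450],(400,367))]))
print(telemetry.current_opening(),telemetry.current_t(),telemetry.current_ee_pos(),telemetry.current_tool_rot())
E
```

```text
0.03408806343768448 [ 0.27  0.3  -3.36]
0.03389980919166346 19.8083 [ 0.46339555 -0.13580991  0.1300073 ] [-1.80931401e-06  9.94471518e-01  1.05006668e-01  2.08662194e-05]
```

View pics/l.png

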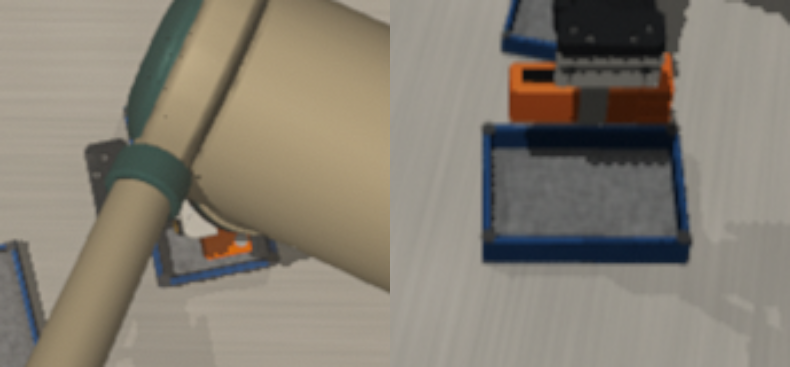

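The tool is held level above the pocket, turned end for end, which doesn't matter. Lowering it now.

```bash
python3 - <<'E'
from h import *
C=C0
r.move_l(loc(C,0,0,.05),vel=.12); print(r.move_l(loc(C,0,0,.0323),vel=.04,guard=6), telemetry.current_ee_pos(),np.round(telemetry.current_wrist_force(),2))
gripper_to(.052); r.hold(.3)
r.move_l(loc(C,0,0,.15),vel=.12)
j=list(telemetry.current_joints()); j[0]-=.9; r.movej(j); r.hold(.3)
I=vision.snapshot("top")[:,:,::-1]; J=vision.snapshot("side")[:,:,::-1]
cv2.imwrite("pics/p.png",np.hstack([cv2.resize(I[190:310,310:410],(330,396),interpolation=0),cv2.resize(J[145:225,320:420],(440,396),interpolation=0)]))
m=masks_of("keyset",[C[0],C[1],.02])
def up(x,y,a,q): return [P+[0,0,.004] for P in keyparts(x,y,a,q)]
for a in (0,np.pi):
    p,f=fit(up,[C[0],C[1],C[2]+a,.05],m,[.008,.008,.1,.1]); print(list(m),p.round(4),f)
print([d["at"] for d in models.mark_of("reflector","top")],telemetry.current_t())
E
```

```text
True [ 0.46299364 -0.13587993  0.0321113 ] [-1.1   0.11  4.51]
['side'] [ 0.4631 -0.1275  0.2297 -0.1524] 0.14034700393676758
['side'] [ 0.4652 -0.1345  3.3798 -0.0176] 0.11978209018707275
[[0.7558, -0.0299, -0.0013]] 25.2417
```

View pics/p.png

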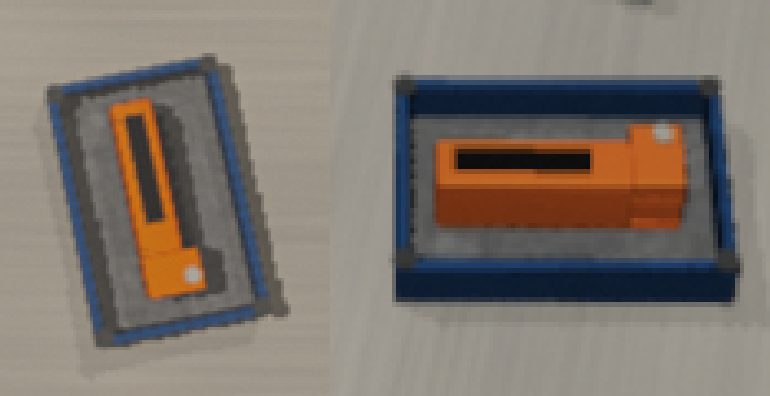

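The folded tool lies flat in the 162x108 case, with no key sticking out past the fork, and the reflector hasn't moved. The gripper is clear.

```bash
python3 -c "
from plant import r
print(r.sign_off())"
```

```text
the job is handed in; nothing more can be done
None
```

The hex key was folded shut on the bench, laid flat in the pocket of the 162 x 108 mm blue case and released. The reflector was left where it stood, and the job was handed in at about 25 s.

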